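Lay out the deburring kit in order of use

TASK

Complete the deburring kit in the long open-fronted tray on the bench so that its tools lie end to end in their order of use: file on the left, scraper in the middle, wire brush on the right, as seen from the robot. First slide the file and the brush apart in the tray to make room, then slide the scraper in from the bench between them, leaving all three wholly inside, along the tray, right way up as they started, with a clear gap of about 10 mm or more between neighbours. Slide the tools rather than lifting them, and leave the cold chisel and everything else on the bench where it is.

Things in the scene. Friction and masses are not known exactly. Their poses are not given: they have to be found in the camera images.
- tray: Long sheet-metal kit tray fixed to the bench, open above and along the long side facing the robot (no lip, no raised floor: tools slide in level). Inside 64 mm front to back (x) by 660 mm (y). Origin: centre of the inside floor, bench height. x points away from the robot (back wall at +32 mm, open front edge at -32 mm), y left along the tray (end walls at +-330 mm). Walls 25 mm high.
- file_mid (a point): Flat file, 170 mm long, 24 mm wide: wooden handle 73 mm long, 20 mm high at its -y end (towards the middle of the tray), flat steel blade 97 mm long, 22 mm wide, 7 mm high at +y. About 180 g. Starts in the left part of the tray, along it. The point is the middle of its length and width, 10 mm above its underside; y is its long axis (ends at +-85 mm), z up.
- scraper_mid (a point): Hand scraper, 140 mm long: wooden handle 90 mm long, 24 mm wide, 20 mm high at its -y end, a 14 mm neck, a flared steel blade 26 mm wide, 22 mm long, 5 mm high at +y. About 120 g. Starts on the bench in front of the tray, left or right, within 0.35 rad of parallel to it. The point is the middle of its length and width, 10 mm above its underside; y is its long axis (ends at +-70 mm), z up.
- brush_mid (a point): Wire brush lying on its side, 160 mm long, 34 mm wide, 22 mm high: wooden back 15 mm wide over the full length on its +x side, rigid bristles on its -x side from y = -75 to +5 mm. About 140 g. Starts in the tray right of the file, 60 to 105 mm free between them. The point is the middle of its length and width, 11 mm above its underside; y is its long axis (ends at +-80 mm), z up.
- chisel_mid (a point): Cold chisel, not part of the kit: 130 mm long, 22 mm wide, all steel, round bar 20 mm thick at its -y end and a flat tip at +y, 250 g. Lies on the bench on the other side from the scraper. The point is the middle of its length, 10 mm up; y is its long axis. To be left alone.
- bushing: Brass bushing standing upright on the bench, left of the robot's middle, in front of the tray, 38 mm in diameter, 30 mm high, origin at the centre of its underside. To be left alone.
There are look-alikes about, which are no part of the job. Leave any blue look-alike of the part that bears file_mid alone. What is shaped like the part that bears scraper_mid but purple is not meant.

How it is judged:
On the way:
1. file and brush are far enough apart for the scraper (middles 315 mm apart along the tray) while the scraper is still out, its middle 50 mm or more in front of the tray's centre line (y of file_mid in the frame of brush_mid above 0.315 m and x of scraper_mid in the frame of tray below -0.05 m), for 0.2 s.
At the end, for the whole second after the job is handed in: File, scraper and brush lie flat and at rest inside the tray in that order from left to right, along it within 0.24 rad, behind its front edge and between its end walls, at least 5 mm between neighbours (middles 160 mm apart or more for file and scraper, 155 mm for scraper and brush) (x of file_mid in the frame of tray between -0.02 and 0.032 m and y of file_mid in the frame of tray between -0.247 and 0.247 m and height (world z) of each of file_mid, scraper_mid, brush_mid below 0.016 m and angle between the y axis of each of file_mid, scraper_mid, brush_mid and the y axis of tray, either way round below 0.24 rad and angle between each of file_mid, scraper_mid, brush_mid's own z axis and vertical below 0.15 rad and x of scraper_mid in the frame of tray between -0.019 and 0.032 m and y of scraper_mid in the frame of tray between -0.262 and 0.262 m and x of brush_mid in the frame of tray between -0.015 and 0.032 m and y of brush_mid in the frame of tray between -0.252 and 0.252 m and y of file_mid in the frame of scraper_mid above 0.16 m and y of scraper_mid in the frame of brush_mid above 0.155 m and linear speed of each of file, scraper, brush below 0.01 m/s); the robot touches nothing.
It fails at once if a kit tool is lifted: its middle more than 40 mm above the bench (height (world z) of any of file_mid, scraper_mid, brush_mid above 0.04 m).
It fails at once if the chisel or the bushing is moved by more than 20 mm (distance of any of chisel_mid, bushing from where it was at the start of the episode above 0.02 m).
It also fails if it takes over 64 s, if anything falls off the work surface, if the arm or the gripper's body presses on something with over 40 N, if the wrist force passes 120 N, or if a joint passes its speed limit or range.

ROBOT

A 6-joint arm with a two-finger parallel gripper is mounted at the origin on the work surface. World frame = base frame: x ahead of the robot, y to its left, z up, the work surface at z = 0. Lengths are in m, angles in rad, forces in N, time in s.
With the tool pointing down it reaches from about 0.35 to 0.775 m from the base axis. Payload 5.5 kg.
Tool frame: the origin (TCP) lies on the centre line of the jaws, within the pads' length; the fingertips stand 17 mm ahead of it and the grasp point (between the pads) lies 2 mm behind it; z points along the fingers, y is the direction in which the jaws open and shut (so a half turn about z gives the same grasp; the last joint's range is limited). The gripper opens to 85 mm and grips with 20 to 120 N. Pads are 22 mm wide; open, the fingers measure 114 mm over their backs; the gripper's body (76 mm by 85 mm) begins 54 mm behind the grasp point. The pads swing forward as they close: fully open they stand 13 mm farther back than shut.
Start: joints at [-1.399, 0.313, 0.046, 1.304, 0, 1.431], TCP at [0.176, -0.547, 0.248] pointing down, gripper open.
Joint ranges: [-2.76, 2.76], [-0.86, 1.69], [-1.03, 1.26], [-2.2, 2.34], [-1.47, 1.5], [-3.14, 3.14]. Speed limits (rad/s): [2.57, 2.57, 3.14, 3.14, 3.14, 3.14].

INTERFACE

Orientations are given as a unit quaternion [w, x, y, z].
In Python, from workcell import env gives the robot as it stands.
- The arm moves only by the tool servo_tool, never from a script. Its argument "increments" is a list of rows, each an object of numbers: "claw": the closure, from 0 (fully open) to 1 (shut); "x", "y", "z": the shift along the world's x, y, z in units of 25 mm (1.0 is 25 mm); "ax", "ay", "az": the turn, a rotation vector about the world's x, y, z in units of 8 degrees (1.0 is 8 degrees). A call has 1 to 5 rows; each row shifts and turns the commanded pose from where the row before left it; what a row does not reach is not made up. A row lasts 1/10 s, in which the tool goes at most 50 mm and 8.59 degrees, less where a joint would pass 70% of its speed; a pose out of reach is approached as far as the arm can. A call is refused whole if a number of a shift passes 1 or a number of a turn 1, either way. A call with a gripper value outside its range is refused whole. The fingers move at their own pace and stop on an object; "newtons" is the grip in N (left out, the last holds). Time passes only in rows, so rows that do not move let the fingers close. It gives the time, the measured TCP pose, the force and the opening at its end, in the units of the state.
- env.get_state(): the state, without advancing time (a new reading comes with each control period).
- env.read_camera(name): name is "scene" or "top"; returns the picture (420x560x3 uint8, red, green, blue); there is no depth.
- env.calibration(name): a dict with "K" (3x3 intrinsics, pixels), "distortion" ([k1, k2, p1, p2, k3] as OpenCV has them; the pictures are not rectified), "world_to_cam" (4x4, takes a point from world to camera coordinates). Camera axes: x right, y down, z forward; pixel columns grow to the right and rows downward; lengths in m; the calibration is good to about 2 mm. A picture is of the moment at which its call begins. calibration takes no time and is no camera call.
- env.hand_in(): hands the job in, once; it reports no verdict.
The state is a dict: "clock": time; "joint_pos": joint angles; "qvel": joint speeds; "tau": joint torques, N m; "tcp_pos": TCP position; "orientation": TCP orientation; "wrist_force": force on the tool from outside, world axes, zero at the start; "ft_torque": the same for the moment, N m; "finger_gap": finger opening in m.
Only numpy, scipy, OpenCV 4.12 (cv2) and the standard library are available. Lean on these libraries where they do the work, as an engineer would, in place of code of your own. Each camera call takes 0.05 s, during which the arm holds its last target.

## Working session

There is one attempt and no reset: what is moved stays moved. The work goes in short steps, Python scripts to look and compute and a tool call to move; the robot and the scene stay as the last step left them, time stands still between calls to the robot, and variables do not carry over. Pictures are saved under pics/ and viewed, and the job is handed in when it is done.

Besides the shell and the picture viewer there is one more tool, called after "Request:" in YAML: its name, and indented under it one key for each argument. servo_tool: Moves the arm, as the interface text tells. Its arguments: {"type":"object","properties":{"increments":{"type":"array"},"newtons":{"type":"number"}},"required":["increments"]}

```bash
ls; mkdir -p pics
python3 - <<'E'
from workcell import env
import cv2
for n in ("scene","top"):
    im=env.read_camera(n); cv2.imwrite(f"pics/{n}0.png",im[:,:,::-1])
    c=env.calibration(n); print(n,c)
s=env.get_state(); print(s)
E
```

```text
pics
scene {'K': array([[406.58530543,   0.        , 285.30720818],
       [  0.        , 406.58530543, 210.31816965],
       [  0.        ,   0.        ,   1.        ]]), 'distortion': array([-0.07828245,  0.        ,  0.        ,  0.        ,  0.        ]), 'world_to_cam': array([[-0.35725841,  0.93397308, -0.0077917 ,  0.18430499],
       [ 0.66241906,  0.24748623, -0.70707252, -0.29338036],
       [-0.65845836, -0.25776898, -0.70709811,  1.15948446],
       [ 0.        ,  0.        ,  0.        ,  1.        ]])}
top {'K': array([[402.36053486,   0.        , 271.49199324],
       [  0.        , 402.36053486, 213.58598887],
       [  0.        ,   0.        ,   1.        ]]), 'distortion': array([-0.07613004,  0.        ,  0.        ,  0.        ,  0.        ]), 'world_to_cam': array([[ 0.02237056, -0.9996321 ,  0.0153371 , -0.02433539],
       [-0.99216061, -0.02408478, -0.12262641,  0.49676841],
       [ 0.12295069, -0.01247364, -0.99233439,  0.87729207],
       [ 0.        ,  0.        ,  0.        ,  1.        ]])}
{'clock': 0.1, 'joint_pos': array([-1.39859385e+00,  3.13922655e-01,  4.51055362e-02,  1.30359687e+00,
       -9.02493830e-06,  1.43120070e+00]), 'qvel': array([ 0.00234049, -0.00245403,  0.00238895, -0.00032867,  0.00051019,
        0.00087795]), 'tau': array([ 1.36691968e-03, -4.81726456e+01,  2.99244010e+01,  1.27504778e-02,
       -1.24061976e-04, -1.12607779e-05]), 'tcp_pos': array([ 0.17631108, -0.54686019,  0.24750482]), 'orientation': array([-8.08650768e-04,  9.87872012e-01,  1.55268263e-01, -1.76980107e-05]), 'wrist_force': array([ 0.37548461,  0.04592092, -0.62584335]), 'ft_torque': array([-0.04708207,  0.02933627, -0.00378653]), 'finger_gap': 0.08529097263036782}
```

View pics/top0.png

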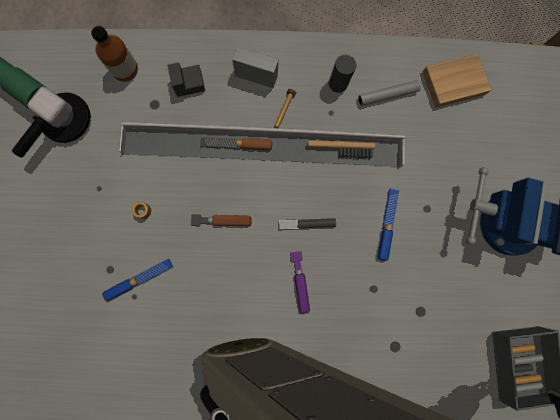

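View pics/scene0.png

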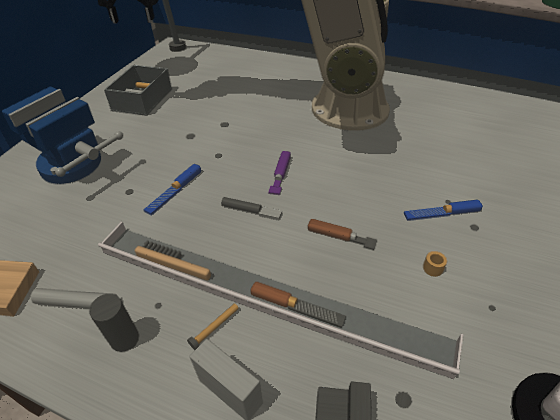

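The top picture shows the file at (238,143), the brush at (341,147), and the brown scraper at (221,220).

Possible mix-ups:
- **Scraper:** brown (221,220), purple look-alike (300,282), and the dark-handled chisel (307,223). I choose the brown one.
- **File:** the one in the tray (238,143), and blue look-alikes (388,225) and (138,280). I choose the one in the tray.
- **Brush:** only (341,147).
- **Bushing:** (141,210).

I'll check these in a crop and measure.

```bash
cat > h.py <<'E'
import numpy as np,cv2
from workcell import env
def ray(n,px,z):
    c=env.calibration(n); px=np.asarray(px,float).reshape(-1,1,2)
    u=cv2.undistortPoints(px,c["K"],c["distortion"]).reshape(-1,2)
    T=c["world_to_cam"];R=T[:3,:3];t=T[:3,3]
    C=-R.T@t; d=np.c_[u,np.ones(len(u))]@R
    s=(z-C[2])/d[:,2]
    return C+d*s[:,None]
def proj(n,P):
    c=env.calibration(n);T=c["world_to_cam"]
    return cv2.projectPoints(np.asarray(P,float).reshape(-1,1,3),cv2.Rodrigues(T[:3,:3])[0],T[:3,3],c["K"],c["distortion"])[0].reshape(-1,2)
def blobs(im,mask,box,z,n="top",amin=40):
    m=np.zeros_like(mask);x0,y0,x1,y1=box;m[y0:y1,x0:x1]=mask[y0:y1,x0:x1]
    cs,_=cv2.findContours(m,cv2.RETR_EXTERNAL,cv2.CHAIN_APPROX_NONE)
    out=[]
    for c in cs:
        if cv2.contourArea(c)<amin: continue
        W=ray(n,c.reshape(-1,2),z)[:,:2].astype(np.float32)
        (cx,cy),(w,h),a=cv2.minAreaRect(W*1000)
        b=cv2.boxPoints(((cx,cy),(w,h),a))
        e=max([b[1]-b[0],b[2]-b[1]],key=np.linalg.norm)
        e=e*np.sign(e[1]); ang=np.arctan2(-e[0],e[1])
        out.append((c.reshape(-1,2).mean(0).round(0).tolist(),round(cx,1),round(cy,1),round(max(w,h),1),round(min(w,h),1),round(float(ang),3)))
    return out
def wood(im):
    h=cv2.cvtColor(im,cv2.COLOR_RGB2HSV)
    return cv2.inRange(h,(3,90,60),(20,255,255))
E
python3 - <<'E'
from h import *
im=cv2.imread("pics/top0.png")[:,:,::-1].copy()
for b in blobs(im,wood(im),(110,110,420,310),0.015): print(b)
a=cv2.resize(im[115:175,110:415],None,fx=2.6,fy=2.6,interpolation=2)
b=cv2.resize(im[180:240,110:415],None,fx=2.6,fy=2.6,interpolation=2)
cv2.imwrite("pics/crop0.png",np.vstack([a,b])[:,:,::-1])
E
```

```text
([231.0, 220.0], 483.3, 79.5, 87.2, 20.7, 0.024)
([142.0, 209.0], 503.4, 289.7, 41.8, 37.2, 0.447)
([341.0, 144.0], 668.8, -172.7, 159.6, 16.3, 0.002)
([254.0, 143.0], 665.5, 32.7, 82.5, 21.7, -0.032)
([280.0, 118.0], 728.8, -27.6, 46.1, 11.0, 1.202)
```

View pics/crop0.png

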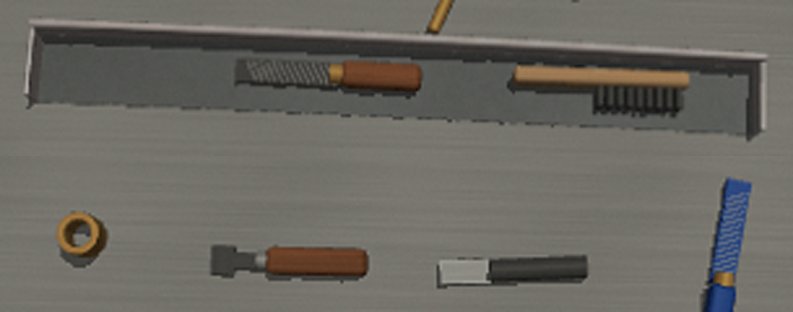

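Run:
```python
from h import *
c=lambda x,y:(110+x/2.6,115+y/2.6)
d=lambda x,y:(110+x/2.6,180+(y-156)/2.6)
print("front edge z0",ray("top",[c(38,103),c(200,110),c(400,119),c(600,128),c(745,136)],0).round(4).tolist())
print("wall tops back-left,back-right",ray("top",[c(34,22),c(765,57)],0.025).round(4).tolist())
print("floor-back corners",ray("top",[c(46,42),c(750,75)],0.0).round(4).tolist())
print("wall tops front L,R",ray("top",[c(28,96),c(762,131)],0.025).round(4).tolist())
print("file blade tip/handle end",ray("top",[c(236,71)],.007).round(4).tolist(),ray("top",[c(421,78)],.012).round(4).tolist())
print("brush ends",ray("top",[c(515,75),c(689,80)],.018).round(4).tolist())
print("scraper tip,end",ray("top",[d(210,261)],.005).round(4).tolist(),ray("top",[d(368,262)],.012).round(4).tolist())
print("chisel",ray("top",[d(437,272),d(588,267)],.01).round(4).tolist())
```

```text
front edge z0 [[0.6346, 0.3414, 0.0], [0.631, 0.191, 0.0], [0.6269, 0.0079, 0.0], [0.6236, -0.1756, 0.0], [0.6202, -0.3107, 0.0]]
wall tops back-left,back-right [[0.7035, 0.3418, 0.025], [0.6882, -0.3227, 0.025]]
floor-back corners [[0.693, 0.3384, 0.0], [0.6786, -0.3168, 0.0]]
wall tops front L,R [[0.6342, 0.3418, 0.025], [0.619, -0.3181, 0.025]]
file blade tip/handle end [[0.6665, 0.1586, 0.007]] [[0.6625, -0.0104, 0.012]]
brush ends [[0.6659, -0.0951, 0.018], [0.6663, -0.254, 0.018]]
scraper tip,end [[0.48, 0.1735, 0.005]] [[0.4818, 0.0325, 0.012]]
chisel [[0.4746, -0.0287, 0.01], [0.4822, -0.163, 0.01]]
```

Request:
servo_tool:
  increments:
    - {"x": 1,"y": 1,"az": 1,"claw": 1}
    - {"x": 1,"y": 1,"az": 1,"claw": 1}
    - {"x": 1,"y": 1,"az": 1,"claw": 1}
    - {"x": 1,"y": 1,"az": 1,"claw": 1}
    - {"x": 1,"y": 1,"az": 1,"claw": 1}
  newtons: 40

```text
schema error: expected keys claw, x, y, z, ax, ay, az
```

Request:
servo_tool:
  increments:
    - {"x": 1,"y": 1,"az": 1,"claw": 1}
    - {"x": 1,"y": 1,"az": 1,"claw": 1}
    - {"x": 1,"y": 1,"az": 1,"claw": 1}
    - {"x": 1,"y": 1,"az": 0.85,"claw": 1}
    - {"x": 1,"y": 1,"claw": 1}

```text
schema error: expected keys claw, x, y, z, ax, ay, az
```

Request:
servo_tool:
  increments:
    - {"x": 1,"y": 1,"claw": 1}
    - {"x": 1,"y": 1,"claw": 1}
    - {"x": 1,"y": 1,"claw": 1}
    - {"x": 1,"y": 1,"claw": 1}
    - {"x": 1,"y": 1,"claw": 1}

```text
schema error: expected keys claw, x, y, z, ax, ay, az
```

Request:
servo_tool:
  increments:
    - {"x": 1,"y": 1,"z": -1,"claw": 1}
    - {"x": 1,"y": 1,"z": -1,"claw": 1}
    - {"x": 1,"y": 1,"z": -1,"claw": 1}
    - {"x": 1,"y": 1,"z": -1,"claw": 1}
    - {"x": 0.5,"y": 0.75,"claw": 1}

```text
schema error: expected keys claw, x, y, z, ax, ay, az
```

All seven keys are required in each row.

Request:
servo_tool:
  increments:
    - {"claw": 1,"x": 1,"y": 1,"z": 0,"ax": 0,"ay": 0,"az": 1}
    - {"claw": 1,"x": 1,"y": 1,"z": 0,"ax": 0,"ay": 0,"az": 1}
    - {"claw": 1,"x": 1,"y": 1,"z": 0,"ax": 0,"ay": 0,"az": 1}
    - {"claw": 1,"x": 1,"y": 1,"z": 0,"ax": 0,"ay": 0,"az": 1}
    - {"claw": 1,"x": 1,"y": 1,"z": 0,"ax": 0,"ay": 0,"az": 1}
  newtons: 40

```text
clock: 0.6
tcp_pos: [0.302, -0.421, 0.2479]
orientation: [-0.0, 0.874, 0.486, 0.0]
wrist_force: [0.5, -1.1, 0.2]
finger_gap: 0.0125
```

Request:
servo_tool:
  increments:
    - {"claw": 1,"x": 1,"y": 1,"z": 0,"ax": 0,"ay": 0,"az": 1}
    - {"claw": 1,"x": 1,"y": 1,"z": 0,"ax": 0,"ay": 0,"az": 1}
    - {"claw": 1,"x": 1,"y": 1,"z": 0,"ax": 0,"ay": 0,"az": 1}
    - {"claw": 1,"x": 1,"y": 1,"z": 0,"ax": 0,"ay": 0,"az": 0.85}
    - {"claw": 1,"x": 1,"y": 1,"z": 0,"ax": 0,"ay": 0,"az": 0}

```text
clock: 1.1
tcp_pos: [0.4271, -0.296, 0.248]
orientation: [-0.0, 0.714, 0.7, 0.0]
wrist_force: [-0.2, 0.4, -0.0]
finger_gap: -0.0002
```

Request:
servo_tool:
  increments:
    - {"claw": 1,"x": 1,"y": 1,"z": 0,"ax": 0,"ay": 0,"az": 0}
    - {"claw": 1,"x": 1,"y": 1,"z": 0,"ax": 0,"ay": 0,"az": 0}
    - {"claw": 1,"x": 1,"y": 1,"z": 0,"ax": 0,"ay": 0,"az": 0}
    - {"claw": 1,"x": 1,"y": 1,"z": 0,"ax": 0,"ay": 0,"az": 0}
    - {"claw": 1,"x": 1,"y": 1,"z": 0,"ax": 0,"ay": 0,"az": 0}

```text
clock: 1.6
tcp_pos: [0.552, -0.171, 0.2478]
orientation: [-0.0, 0.715, 0.699, -0.0]
wrist_force: [1.1, -1.8, 0.1]
finger_gap: -0.0001
```

Request:
servo_tool:
  increments:
    - {"claw": 1,"x": 1,"y": 1,"z": -1,"ax": 0,"ay": 0,"az": 0}
    - {"claw": 1,"x": 1,"y": 1,"z": -1,"ax": 0,"ay": 0,"az": 0}
    - {"claw": 1,"x": 1,"y": 1,"z": -1,"ax": 0,"ay": 0,"az": 0}
    - {"claw": 1,"x": 1,"y": 1,"z": -1,"ax": 0,"ay": 0,"az": 0}
    - {"claw": 1,"x": 0.5,"y": 0.75,"z": -1,"ax": 0,"ay": 0,"az": 0}

```text
clock: 2.1
tcp_pos: [0.6653, -0.0518, 0.1215]
orientation: [-0.0, 0.715, 0.699, 0.0]
wrist_force: [-0.1, 0.1, -0.5]
finger_gap: -0.0003
```

Request:
servo_tool:
  increments:
    - {"claw": 1,"x": 0,"y": 0,"z": -1,"ax": 0,"ay": 0,"az": 0}
    - {"claw": 1,"x": 0,"y": 0,"z": -1,"ax": 0,"ay": 0,"az": 0}
    - {"claw": 1,"x": 0,"y": 0,"z": -0.8,"ax": 0,"ay": 0,"az": 0}

```text
clock: 2.4
tcp_pos: [0.6629, -0.0529, 0.0508]
orientation: [-0.001, 0.715, 0.699, -0.001]
wrist_force: [0.4, -0.0, -0.0]
finger_gap: 0.0002
```

Run:
```python
from h import *
im=env.read_camera("scene"); cv2.imwrite("pics/s1.png",cv2.resize(im[210:360,100:400],None,fx=2.6,fy=2.6,interpolation=2)[:,:,::-1])
s=env.get_state();print(s["tcp_pos"],s["wrist_force"])
```

```text
[ 0.66088157 -0.05263656  0.04741164] [-0.75445431  1.12763198 -2.96579584]
```

View pics/s1.png

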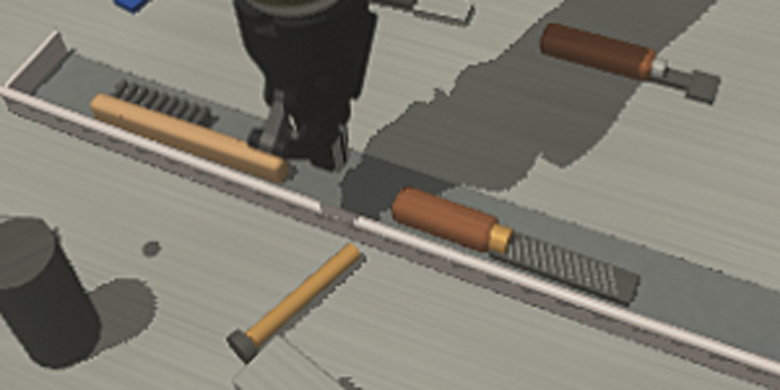

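The scene crop shows the closed fingers at (325,150), between the brush and the file handle end at (400,205). I'll descend gently.

Request:
servo_tool:
  increments:
    - {"claw": 1,"x": 0.1,"y": 0,"z": -0.4,"ax": 0,"ay": 0,"az": 0}
    - {"claw": 1,"x": 0,"y": 0,"z": -0.3,"ax": 0,"ay": 0,"az": 0}
    - {"claw": 1,"x": 0,"y": 0,"z": -0.2,"ax": 0,"ay": 0,"az": 0}
    - {"claw": 1,"x": 0,"y": 0,"z": 0,"ax": 0,"ay": 0,"az": 0}

```text
clock: 2.85
tcp_pos: [0.6663, -0.0537, 0.0307]
orientation: [-0.0, 0.715, 0.699, -0.0]
wrist_force: [-0.0, -0.0, 0.2]
finger_gap: 0.0
```

Request:
servo_tool:
  increments:
    - {"claw": 1,"x": 0,"y": 0.2,"z": -0.2,"ax": 0,"ay": 0,"az": 0}
    - {"claw": 1,"x": 0,"y": 0.2,"z": -0.08,"ax": 0,"ay": 0,"az": 0}
    - {"claw": 1,"x": 0,"y": 0.2,"z": 0,"ax": 0,"ay": 0,"az": 0}
    - {"claw": 1,"x": 0,"y": 0.2,"z": 0,"ax": 0,"ay": 0,"az": 0}
    - {"claw": 1,"x": 0,"y": 0.2,"z": 0,"ax": 0,"ay": 0,"az": 0}

```text
clock: 3.35
tcp_pos: [0.6665, -0.0279, 0.0241]
orientation: [0.0, 0.715, 0.699, 0.0]
wrist_force: [0.8, 0.2, 0.5]
finger_gap: 0.0002
```

Request:
servo_tool:
  increments:
    - {"claw": 1,"x": 0,"y": 0.2,"z": 0,"ax": 0,"ay": 0,"az": 0}
    - {"claw": 1,"x": 0,"y": 0.2,"z": 0,"ax": 0,"ay": 0,"az": 0}
    - {"claw": 1,"x": 0,"y": 0.2,"z": 0,"ax": 0,"ay": 0,"az": 0}
    - {"claw": 1,"x": 0,"y": 0.2,"z": 0,"ax": 0,"ay": 0,"az": 0}
    - {"claw": 1,"x": 0,"y": 0.2,"z": 0,"ax": 0,"ay": 0,"az": 0}

```text
clock: 3.85
tcp_pos: [0.6665, -0.0034, 0.0239]
orientation: [0.0, 0.715, 0.699, -0.0]
wrist_force: [0.1, -1.3, 0.6]
finger_gap: -0.0002
```

Request:
servo_tool:
  increments:
    - {"claw": 1,"x": 0,"y": 0.25,"z": 0,"ax": 0,"ay": 0,"az": 0}
    - {"claw": 1,"x": 0,"y": 0.25,"z": 0,"ax": 0,"ay": 0,"az": 0}
    - {"claw": 1,"x": 0.02,"y": 0.25,"z": 0,"ax": 0,"ay": 0,"az": 0}
    - {"claw": 1,"x": 0,"y": 0.25,"z": 0,"ax": 0,"ay": 0,"az": 0}
    - {"claw": 1,"x": 0,"y": 0.25,"z": 0,"ax": 0,"ay": 0,"az": 0}

```text
clock: 4.35
tcp_pos: [0.6669, 0.0282, 0.0238]
orientation: [0.0, 0.715, 0.699, 0.0]
wrist_force: [-0.1, -0.9, 1.3]
finger_gap: -0.0
```

Run:
```python
from h import *
im=env.read_camera("scene"); cv2.imwrite("pics/s2.png",cv2.resize(im[210:360,180:480],None,fx=2.6,fy=2.6,interpolation=2)[:,:,::-1])
```

```text
(no output)
```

View pics/s2.png

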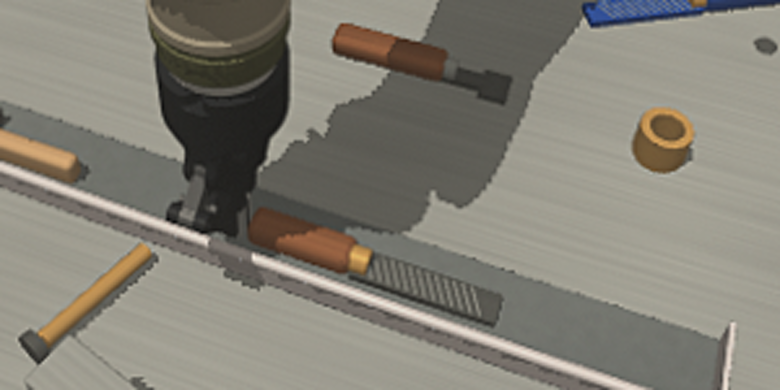

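The file moves straight along the tray ahead of the fingers, with its handle end at (255,225). I'll continue.

Request:
servo_tool:
  increments:
    - {"claw": 1,"x": 0,"y": 0.25,"z": 0,"ax": 0,"ay": 0,"az": 0}
    - {"claw": 1,"x": 0,"y": 0.25,"z": 0,"ax": 0,"ay": 0,"az": 0}
    - {"claw": 1,"x": 0.02,"y": 0.25,"z": 0,"ax": 0,"ay": 0,"az": 0}
    - {"claw": 1,"x": 0,"y": 0.25,"z": 0,"ax": 0,"ay": 0,"az": 0}
    - {"claw": 1,"x": 0,"y": 0.25,"z": 0,"ax": 0,"ay": 0,"az": 0}

```text
clock: 4.9
tcp_pos: [0.6673, 0.0595, 0.0237]
orientation: [-0.0, 0.715, 0.699, -0.0]
wrist_force: [-0.4, -2.2, 0.7]
finger_gap: -0.0002
```

Request:
servo_tool:
  increments:
    - {"claw": 1,"x": 0,"y": 0.25,"z": 0,"ax": 0,"ay": 0,"az": 0}
    - {"claw": 1,"x": 0,"y": 0.25,"z": 0,"ax": 0,"ay": 0,"az": 0}
    - {"claw": 1,"x": 0.02,"y": 0.25,"z": 0,"ax": 0,"ay": 0,"az": 0}
    - {"claw": 1,"x": 0,"y": 0.25,"z": 0,"ax": 0,"ay": 0,"az": 0}
    - {"claw": 1,"x": 0,"y": 0.25,"z": 0,"ax": 0,"ay": 0,"az": 0}

```text
clock: 5.4
tcp_pos: [0.6679, 0.0907, 0.0238]
orientation: [0.0, 0.715, 0.699, 0.0]
wrist_force: [-0.2, -1.4, 0.4]
finger_gap: 0.0
```

Request:
servo_tool:
  increments:
    - {"claw": 1,"x": 0,"y": 0.25,"z": 0,"ax": 0,"ay": 0,"az": 0}
    - {"claw": 1,"x": 0,"y": 0.25,"z": 0,"ax": 0,"ay": 0,"az": 0}
    - {"claw": 1,"x": 0,"y": 0,"z": 0,"ax": 0,"ay": 0,"az": 0}

```text
clock: 5.7
tcp_pos: [0.6678, 0.1039, 0.0238]
orientation: [-0.0, 0.715, 0.699, 0.0]
wrist_force: [0.9, -0.2, -0.3]
finger_gap: -0.0
```

Request:
servo_tool:
  increments:
    - {"claw": 1,"x": 0,"y": -1,"z": 0,"ax": 0,"ay": 0,"az": 0}
    - {"claw": 1,"x": -0.05,"y": -1,"z": 0,"ax": 0,"ay": 0,"az": 0}
    - {"claw": 1,"x": -0.05,"y": -1,"z": 0,"ax": 0,"ay": 0,"az": 0}
    - {"claw": 1,"x": 0,"y": -1,"z": 0,"ax": 0,"ay": 0,"az": 0}
    - {"claw": 1,"x": 0,"y": -1,"z": 0,"ax": 0,"ay": 0,"az": 0}

```text
clock: 6.2
tcp_pos: [0.6654, -0.0231, 0.0239]
orientation: [-0.0, 0.715, 0.699, 0.0]
wrist_force: [-0.4, 0.0, -0.4]
finger_gap: 0.0001
```

Run:
```python
from h import *
im=env.read_camera("scene"); cv2.imwrite("pics/s3.png",cv2.resize(im[190:390,90:480],None,fx=2,fy=2,interpolation=2)[:,:,::-1])
s=env.get_state();print(s["tcp_pos"],s["wrist_force"])
```

```text
[ 0.66570191 -0.02732888  0.02398928] [-0.65513409 -2.95858984  0.36280892]
```

View pics/s3.png

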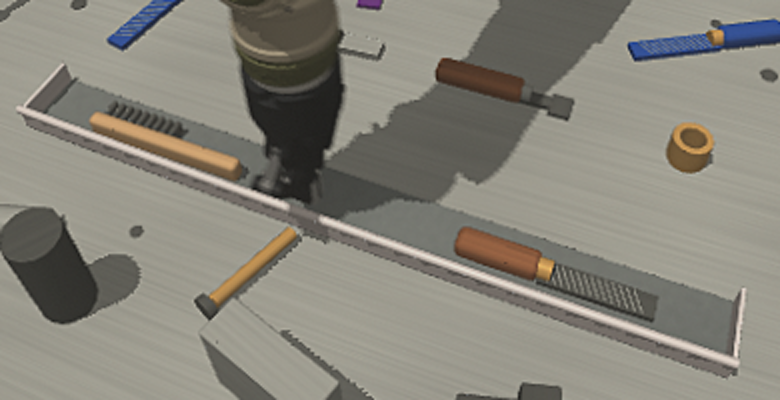

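The file now lies well left, with its handle end at (460,245) and straight. Next I'll nudge the brush right by about 25 mm.

Request:
servo_tool:
  increments:
    - {"claw": 1,"x": 0,"y": -0.5,"z": 0,"ax": 0,"ay": 0,"az": 0}
    - {"claw": 1,"x": 0,"y": -0.5,"z": 0,"ax": 0,"ay": 0,"az": 0}
    - {"claw": 1,"x": 0,"y": -0.5,"z": 0,"ax": 0,"ay": 0,"az": 0}
    - {"claw": 1,"x": 0,"y": -0.25,"z": 0,"ax": 0,"ay": 0,"az": 0}
    - {"claw": 1,"x": 0,"y": -0.25,"z": 0,"ax": 0,"ay": 0,"az": 0}

```text
clock: 6.75
tcp_pos: [0.6654, -0.0727, 0.0238]
orientation: [-0.0, 0.715, 0.699, 0.0]
wrist_force: [-0.7, 0.9, -0.2]
finger_gap: -0.0
```

Request:
servo_tool:
  increments:
    - {"claw": 1,"x": 0,"y": -0.2,"z": 0,"ax": 0,"ay": 0,"az": 0}
    - {"claw": 1,"x": 0,"y": -0.2,"z": 0,"ax": 0,"ay": 0,"az": 0}
    - {"claw": 1,"x": 0,"y": -0.2,"z": 0,"ax": 0,"ay": 0,"az": 0}
    - {"claw": 1,"x": 0,"y": -0.2,"z": 0,"ax": 0,"ay": 0,"az": 0}
    - {"claw": 1,"x": 0,"y": -0.2,"z": 0,"ax": 0,"ay": 0,"az": 0}

```text
clock: 7.25
tcp_pos: [0.6654, -0.0975, 0.0238]
orientation: [-0.0, 0.715, 0.699, 0.0]
wrist_force: [0.8, 0.2, 0.3]
finger_gap: 0.0003
```

Request:
servo_tool:
  increments:
    - {"claw": 1,"x": 0,"y": -0.2,"z": 0,"ax": 0,"ay": 0,"az": 0}
    - {"claw": 1,"x": 0,"y": -0.2,"z": 0,"ax": 0,"ay": 0,"az": 0}
    - {"claw": 1,"x": 0,"y": 0,"z": 0,"ax": 0,"ay": 0,"az": 0}

```text
clock: 7.55
tcp_pos: [0.6654, -0.1083, 0.0238]
orientation: [0.0, 0.716, 0.698, -0.0]
wrist_force: [1.4, 0.2, 0.5]
finger_gap: 0.0004
```

Request:
servo_tool:
  increments:
    - {"claw": 1,"x": 0,"y": 0.5,"z": 0,"ax": 0,"ay": 0,"az": 0}
    - {"claw": 1,"x": 0,"y": 0.5,"z": 0.5,"ax": 0,"ay": 0,"az": 0}
    - {"claw": 1,"x": 0,"y": 0.5,"z": 1,"ax": 0,"ay": 0,"az": 0}
    - {"claw": 1,"x": -1,"y": 0.5,"z": 1,"ax": 0,"ay": 0,"az": 0}
    - {"claw": 1,"x": -1,"y": 0,"z": 1,"ax": 0,"ay": 0,"az": 0}

```text
clock: 8.05
tcp_pos: [0.6151, -0.0543, 0.1129]
orientation: [0.0, 0.714, 0.7, 0.0]
wrist_force: [0.5, 0.0, 0.1]
finger_gap: -0.0001
```

Run:
```python
from h import *
im=env.read_camera("scene"); cv2.imwrite("pics/s4.png",cv2.resize(im[190:390,90:480],None,fx=2,fy=2,interpolation=2)[:,:,::-1])
im=env.read_camera("top"); cv2.imwrite("pics/t4.png",im[:,:,::-1])
s=env.get_state();print(s["tcp_pos"],s["wrist_force"])
for b in blobs(im,wood(im),(110,110,420,310),0.015): print(b)
```

```text
[ 0.61497528 -0.05544564  0.11618419] [ 0.60147344 -0.14102491  0.06784405]
([142.0, 209.0], 503.4, 289.7, 41.8, 37.2, 0.447)
([373.0, 146.0], 665.7, -251.2, 60.2, 15.7, -0.02)
([201.0, 142.0], 666.1, 155.7, 82.8, 21.9, 0.022)
```

View pics/s4.png

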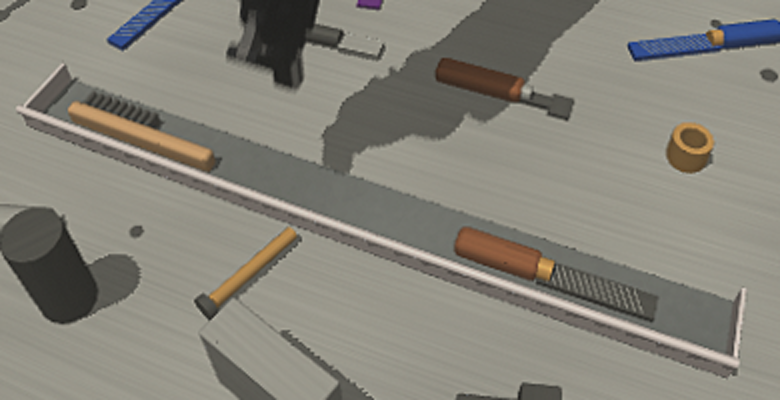

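View pics/t4.png

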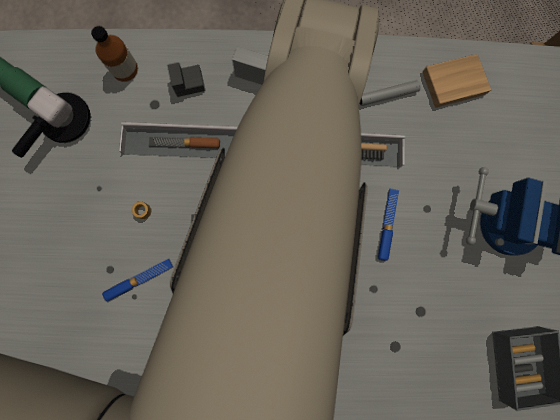

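File and brush are about 0.40 m apart: file handle end at y≈0.114, brush end at y≈-0.121. Now the scraper, with a grip at its handle centre (0.483, 0.078).

Request:
servo_tool:
  increments:
    - {"claw": 0.3,"x": -1,"y": 1,"z": 0,"ax": 0,"ay": 0,"az": 0.33}
    - {"claw": 0.3,"x": -1,"y": 1,"z": 0,"ax": 0,"ay": 0,"az": 0}
    - {"claw": 0.3,"x": -1,"y": 1,"z": 0,"ax": 0,"ay": 0,"az": 0}
    - {"claw": 0.3,"x": -1,"y": 1,"z": 0,"ax": 0,"ay": 0,"az": 0}
    - {"claw": 0.3,"x": -1,"y": 1,"z": 0,"ax": 0,"ay": 0,"az": 0}
  newtons: 25

```text
clock: 8.65
tcp_pos: [0.4896, 0.0693, 0.1115]
orientation: [0.0, 0.699, 0.715, 0.0]
wrist_force: [-0.3, 0.3, 0.4]
finger_gap: 0.0597
```

Request:
servo_tool:
  increments:
    - {"claw": 0.3,"x": -0.3,"y": 0.3,"z": 0,"ax": 0,"ay": 0,"az": 0}
    - {"claw": 0.3,"x": 0,"y": 0,"z": -0.8,"ax": 0,"ay": 0,"az": 0}
    - {"claw": 0.3,"x": 0,"y": 0,"z": -0.8,"ax": 0,"ay": 0,"az": 0}
    - {"claw": 0.3,"x": 0,"y": 0,"z": 0,"ax": 0,"ay": 0,"az": 0}
    - {"claw": 0.3,"x": 0,"y": 0,"z": 0,"ax": 0,"ay": 0,"az": 0}

```text
clock: 9.15
tcp_pos: [0.4831, 0.0754, 0.0715]
orientation: [-0.0, 0.699, 0.715, -0.0]
wrist_force: [-0.2, 0.3, -0.0]
finger_gap: 0.06
```

Run:
```python
from h import *
im=env.read_camera("scene"); cv2.imwrite("pics/s5.png",cv2.resize(im[130:330,230:480],None,fx=3,fy=3,interpolation=2)[:,:,::-1])
s=env.get_state();print(s["tcp_pos"],s["wrist_force"],s["orientation"],s["finger_gap"])
```

```text
[0.4836655  0.07528618 0.07196671] [ 0.30205011 -0.16484895 -0.59456094] [3.13434075e-04 6.98990930e-01 7.15130406e-01 2.91264223e-04] 0.0600845127484873
```

View pics/s5.png

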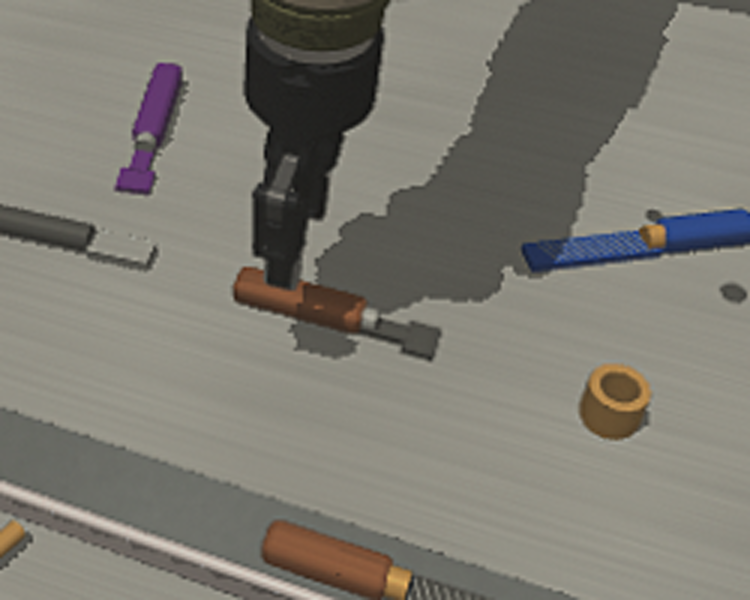

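The fingers straddle the brown scraper's handle at (285,290) in the crop. I'll descend and grip.

Request:
servo_tool:
  increments:
    - {"claw": 0.3,"x": 0,"y": 0,"z": -0.7,"ax": 0,"ay": 0,"az": 0}
    - {"claw": 0.3,"x": 0,"y": 0,"z": -0.7,"ax": 0,"ay": 0,"az": 0}
    - {"claw": 0.3,"x": 0,"y": 0,"z": -0.4,"ax": 0,"ay": 0,"az": 0}
    - {"claw": 0.3,"x": 0,"y": 0,"z": -0.1,"ax": 0,"ay": 0,"az": 0}
    - {"claw": 0.3,"x": 0,"y": 0,"z": 0,"ax": 0,"ay": 0,"az": 0}

```text
clock: 9.7
tcp_pos: [0.4832, 0.0751, 0.0241]
orientation: [0.0, 0.699, 0.715, 0.0]
wrist_force: [1.6, 1.1, 0.8]
finger_gap: 0.0594
```

Request:
servo_tool:
  increments:
    - {"claw": 0.6,"x": 0,"y": 0,"z": 0,"ax": 0,"ay": 0,"az": 0}
    - {"claw": 0.8,"x": 0,"y": 0,"z": 0,"ax": 0,"ay": 0,"az": 0}
    - {"claw": 0.9,"x": 0,"y": 0,"z": 0,"ax": 0,"ay": 0,"az": 0}
    - {"claw": 1,"x": 0,"y": 0,"z": 0,"ax": 0,"ay": 0,"az": 0}
    - {"claw": 1,"x": 0,"y": 0,"z": 0,"ax": 0,"ay": 0,"az": 0}
  newtons: 25

```text
clock: 10.2
tcp_pos: [0.4835, 0.0752, 0.0246]
orientation: [0.001, 0.699, 0.715, 0.001]
wrist_force: [-0.9, -0.7, 6.0]
finger_gap: 0.0231
```

Request:
servo_tool:
  increments:
    - {"claw": 1,"x": 0.2,"y": 0,"z": 0.03,"ax": 0,"ay": 0,"az": 0}
    - {"claw": 1,"x": 0.4,"y": 0,"z": 0,"ax": 0,"ay": 0,"az": 0}
    - {"claw": 1,"x": 0.4,"y": 0,"z": 0,"ax": 0,"ay": 0,"az": 0}
    - {"claw": 1,"x": 0.4,"y": 0,"z": 0,"ax": 0,"ay": 0,"az": 0}
    - {"claw": 1,"x": 0.4,"y": 0,"z": 0,"ax": 0,"ay": 0,"az": 0}

```text
clock: 10.7
tcp_pos: [0.5289, 0.0752, 0.0246]
orientation: [-0.0, 0.699, 0.715, -0.0]
wrist_force: [-2.8, -0.1, 5.2]
finger_gap: 0.0237
```

Request:
servo_tool:
  increments:
    - {"claw": 1,"x": 0.4,"y": -0.2,"z": 0,"ax": 0,"ay": 0,"az": 0}
    - {"claw": 1,"x": 0.3,"y": -0.4,"z": 0,"ax": 0,"ay": 0,"az": 0}
    - {"claw": 1,"x": 0.2,"y": -0.5,"z": 0,"ax": 0,"ay": 0,"az": 0}
    - {"claw": 1,"x": 0.2,"y": -0.5,"z": 0,"ax": 0,"ay": 0,"az": 0}
    - {"claw": 1,"x": 0.2,"y": -0.5,"z": 0,"ax": 0,"ay": 0,"az": 0}

```text
clock: 11.2
tcp_pos: [0.5607, 0.0213, 0.0246]
orientation: [0.0, 0.699, 0.715, 0.0]
wrist_force: [-0.5, 2.2, 2.1]
finger_gap: 0.0235
```

Request:
servo_tool:
  increments:
    - {"claw": 1,"x": 0.2,"y": -0.5,"z": 0,"ax": 0,"ay": 0,"az": -0.1}
    - {"claw": 1,"x": 0.2,"y": -0.5,"z": 0,"ax": 0,"ay": 0,"az": -0.1}
    - {"claw": 1,"x": 0.2,"y": -0.5,"z": 0,"ax": 0,"ay": 0,"az": -0.1}
    - {"claw": 1,"x": 0.2,"y": -0.4,"z": 0,"ax": 0,"ay": 0,"az": 0}
    - {"claw": 1,"x": 0,"y": -0.2,"z": 0,"ax": 0,"ay": 0,"az": 0}

```text
clock: 11.7
tcp_pos: [0.5814, -0.0312, 0.0246]
orientation: [0.001, 0.714, 0.7, 0.0]
wrist_force: [0.2, 3.0, 3.9]
finger_gap: 0.0234
```

Run:
```python
from h import *
im=env.read_camera("scene"); cv2.imwrite("pics/s6.png",cv2.resize(im[150:390,90:480],None,fx=2,fy=2,interpolation=2)[:,:,::-1])
s=env.get_state();print(s["tcp_pos"],s["wrist_force"],s["orientation"],s["finger_gap"])
```

```text
[ 0.58116946 -0.03157333  0.02462064] [-0.13916933 -0.69609517  1.97818119] [6.90028220e-04 7.14305725e-01 6.99833447e-01 3.58223601e-05] 0.023243112569167456
```

View pics/s6.png

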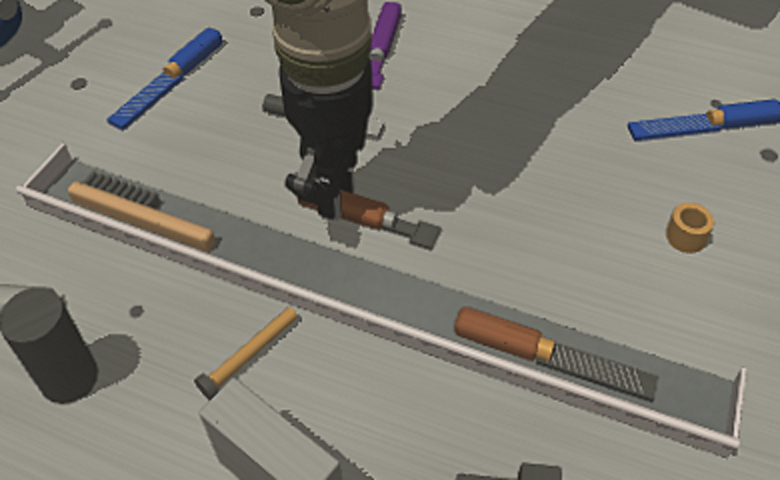

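The gripped scraper, with its blade at (425,235), lies parallel to the tray in front of the gap. I'll slide it straight in.

Request:
servo_tool:
  increments:
    - {"claw": 1,"x": 0.4,"y": 0,"z": 0,"ax": 0,"ay": 0,"az": 0}
    - {"claw": 1,"x": 0.4,"y": 0,"z": 0,"ax": 0,"ay": 0,"az": 0}
    - {"claw": 1,"x": 0.4,"y": 0,"z": 0,"ax": 0,"ay": 0,"az": 0}
    - {"claw": 1,"x": 0.4,"y": 0,"z": 0,"ax": 0,"ay": 0,"az": 0}
    - {"claw": 1,"x": 0.4,"y": 0,"z": 0,"ax": 0,"ay": 0,"az": 0}

```text
clock: 12.25
tcp_pos: [0.6311, -0.0296, 0.0247]
orientation: [0.0, 0.714, 0.7, -0.0]
wrist_force: [-2.6, 0.1, 5.2]
finger_gap: 0.0233
```

Request:
servo_tool:
  increments:
    - {"claw": 1,"x": 0.4,"y": 0,"z": 0,"ax": 0,"ay": 0,"az": 0}
    - {"claw": 1,"x": 0.3,"y": 0,"z": 0,"ax": 0,"ay": 0,"az": 0}
    - {"claw": 1,"x": 0.2,"y": 0,"z": 0,"ax": 0,"ay": 0,"az": 0}
    - {"claw": 1,"x": 0,"y": 0,"z": 0,"ax": 0,"ay": 0,"az": 0}
    - {"claw": 1,"x": 0,"y": 0,"z": 0,"ax": 0,"ay": 0,"az": 0}

```text
clock: 12.75
tcp_pos: [0.6542, -0.0298, 0.0246]
orientation: [0.001, 0.714, 0.7, 0.001]
wrist_force: [1.1, -0.2, 2.4]
finger_gap: 0.0233
```

Run:
```python
from h import *
im=env.read_camera("scene"); cv2.imwrite("pics/s7.png",cv2.resize(im[190:390,90:480],None,fx=2,fy=2,interpolation=2)[:,:,::-1])
s=env.get_state();print(s["tcp_pos"],s["wrist_force"],s["orientation"],s["finger_gap"])
```

```text
[ 0.65388585 -0.02985711  0.02461778] [ 1.55995952 -0.46695286  2.32358641] [6.68635145e-04 7.13827171e-01 7.00321310e-01 6.20135825e-04] 0.023203628718498796
```

View pics/s7.png

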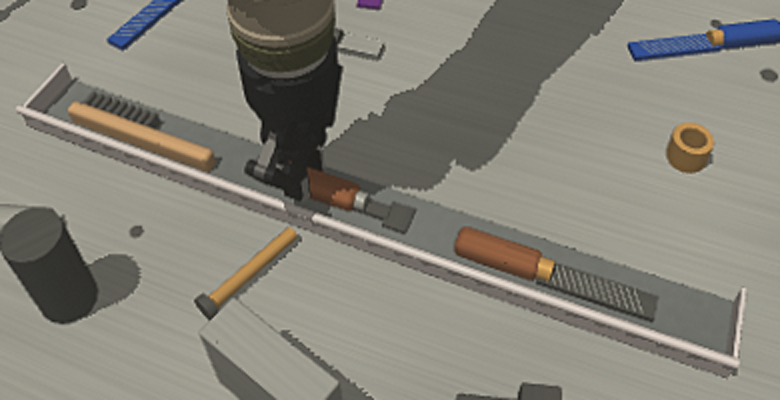

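The scraper is in the gap, with its blade at (398,217). I'll release with a small opening and rise straight up.

Request:
servo_tool:
  increments:
    - {"claw": 0.68,"x": 0,"y": 0,"z": 0,"ax": 0,"ay": 0,"az": 0}
    - {"claw": 0.62,"x": 0,"y": 0,"z": 0,"ax": 0,"ay": 0,"az": 0}
    - {"claw": 0.62,"x": 0,"y": 0,"z": 0,"ax": 0,"ay": 0,"az": 0}
    - {"claw": 0.62,"x": 0,"y": 0,"z": 0.3,"ax": 0,"ay": 0,"az": 0}
    - {"claw": 0.62,"x": 0,"y": 0,"z": 0.5,"ax": 0,"ay": 0,"az": 0}

```text
clock: 13.3
tcp_pos: [0.6519, -0.0297, 0.0443]
orientation: [-0.001, 0.714, 0.7, -0.001]
wrist_force: [-0.8, 0.9, -0.2]
finger_gap: 0.0326
```

Request:
servo_tool:
  increments:
    - {"claw": 0.62,"x": 0,"y": 0,"z": 1,"ax": 0,"ay": 0,"az": 0}
    - {"claw": 0.62,"x": 0,"y": 0,"z": 1,"ax": 0,"ay": 0,"az": 0}
    - {"claw": 0.62,"x": -1,"y": -1,"z": 1,"ax": 0,"ay": 0,"az": 0}
    - {"claw": 0.62,"x": -1,"y": -1,"z": 1,"ax": 0,"ay": 0,"az": 0}
    - {"claw": 0.62,"x": -1,"y": -1,"z": 1,"ax": 0,"ay": 0,"az": 0}

```text
clock: 13.8
tcp_pos: [0.5773, -0.1053, 0.1719]
orientation: [0.001, 0.713, 0.701, 0.0]
wrist_force: [0.1, 0.4, 0.3]
finger_gap: 0.0325
```

Request:
servo_tool:
  increments:
    - {"claw": 0.62,"x": -1,"y": -1,"z": 0.5,"ax": 0,"ay": 0,"az": 0}
    - {"claw": 0.62,"x": -1,"y": -1,"z": 0,"ax": 0,"ay": 0,"az": 0}
    - {"claw": 0.62,"x": -1,"y": -1,"z": 0,"ax": 0,"ay": 0,"az": 0}
    - {"claw": 0.62,"x": -1,"y": -1,"z": 0,"ax": 0,"ay": 0,"az": 0}
    - {"claw": 0.62,"x": -1,"y": -1,"z": 0,"ax": 0,"ay": 0,"az": 0}

```text
clock: 14.3
tcp_pos: [0.4521, -0.2308, 0.1836]
orientation: [0.001, 0.714, 0.7, 0.0]
wrist_force: [0.0, 0.0, 0.3]
finger_gap: 0.0326
```

Request:
servo_tool:
  increments:
    - {"claw": 0.62,"x": -1,"y": -1,"z": 0,"ax": 0,"ay": 0,"az": 0}
    - {"claw": 0.62,"x": -1,"y": -1,"z": 0,"ax": 0,"ay": 0,"az": 0}
    - {"claw": 0.62,"x": -1,"y": -1,"z": 0,"ax": 0,"ay": 0,"az": 0}
    - {"claw": 0.62,"x": -1,"y": -1,"z": 0,"ax": 0,"ay": 0,"az": 0}
    - {"claw": 0.62,"x": -1,"y": -1,"z": 0,"ax": 0,"ay": 0,"az": 0}

```text
clock: 14.8
tcp_pos: [0.3269, -0.3559, 0.1836]
orientation: [0.001, 0.714, 0.7, -0.0]
wrist_force: [0.7, 0.0, -0.3]
finger_gap: 0.0327
```

Request:
servo_tool:
  increments:
    - {"claw": 0.62,"x": -1,"y": -1,"z": 0,"ax": 0,"ay": 0,"az": 0}
    - {"claw": 0.62,"x": -1,"y": -1,"z": 0,"ax": 0,"ay": 0,"az": 0}
    - {"claw": 0.62,"x": -1,"y": -1,"z": 0,"ax": 0,"ay": 0,"az": 0}
    - {"claw": 0.62,"x": 0,"y": -1,"z": 0,"ax": 0,"ay": 0,"az": 0}
    - {"claw": 0.62,"x": 0,"y": 0,"z": 0,"ax": 0,"ay": 0,"az": 0}

```text
clock: 15.3
tcp_pos: [0.2521, -0.4584, 0.1835]
orientation: [0.002, 0.715, 0.699, -0.001]
wrist_force: [0.1, 0.2, 0.5]
finger_gap: 0.0326
```

Run:
```python
from h import *
im=env.read_camera("scene"); cv2.imwrite("pics/s8.png",cv2.resize(im[190:390,90:480],None,fx=2,fy=2,interpolation=2)[:,:,::-1])
im=env.read_camera("top"); 
for b in blobs(im,wood(im),(110,110,420,310),0.015): print(b)
a=cv2.resize(im[115:175,110:415],None,fx=2.6,fy=2.6,interpolation=2)
b=cv2.resize(im[180:300,110:415],None,fx=2.6,fy=2.6,interpolation=2)
cv2.imwrite("pics/t8.png",np.vstack([a,b])[:,:,::-1])
s=env.get_state();print(s["tcp_pos"],s["wrist_force"])
```

```text
([142.0, 209.0], 503.4, 289.7, 41.8, 37.2, 0.447)
([278.0, 147.0], 656.8, -25.9, 87.4, 22.3, -0.011)
([353.0, 145.0], 666.9, -201.3, 160.0, 15.6, -0.022)
([201.0, 142.0], 666.1, 155.7, 82.8, 21.9, 0.022)
([280.0, 118.0], 728.8, -27.6, 46.1, 11.0, 1.202)
[ 0.25269056 -0.4550841   0.18287333] [0.15430551 0.67972152 0.14514865]
```

View pics/t8.png

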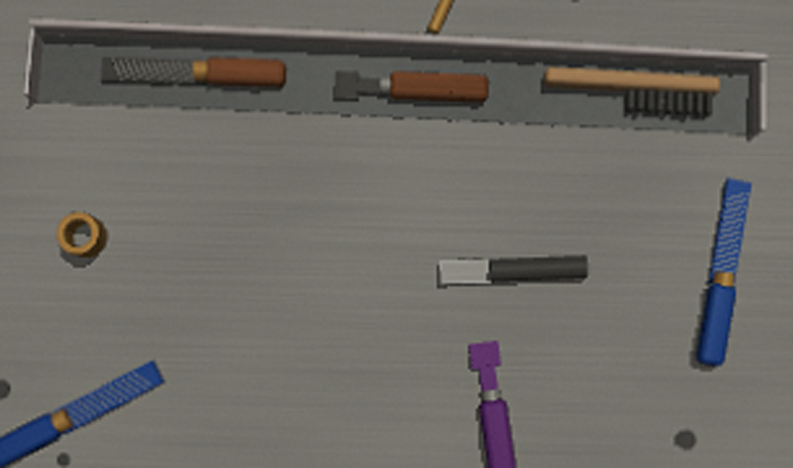

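View pics/s8.png

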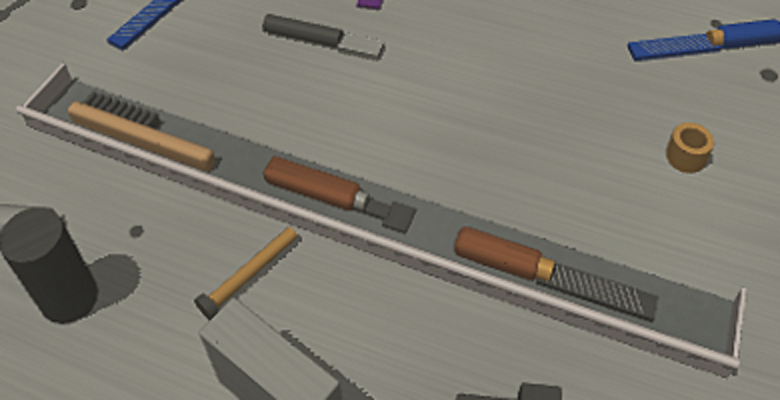

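The top crop shows file (195,72), scraper (410,86) and brush (632,90) lying along the tray in order. The gaps are about 45–50 px wide, roughly 40–50 mm. The chisel (512,269) and bushing (80,233) are where they started. I'm handing in.

Run:
```python
from workcell import env
print(env.hand_in())
```

```text
the job is handed in; nothing more can be done
None
```

The kit is complete and handed in at about 15.4 s of the 64 s allowed; the hand-in gives no verdict. With the jaws shut, I pushed the file left about 125 mm and the brush right about 26 mm. That left their middles about 400 mm apart while the scraper was still out on the bench. I then gripped the scraper lightly by its handle, slid it along the bench into the gap, let go and moved the arm clear.

My last camera checks, measured with a calibration good to about 2 mm:

| Tool | Middle, world y | Across the tray, from centre line |
|---|---|---|
| File | about +0.199 m | about +3 mm |
| Scraper | about -0.001 m | about -3 mm |
| Brush | about -0.201 m | about +2 mm |

- **Order and fit:** the tools lie file, scraper, brush from left to right, flat and wholly inside. Each is within about 0.05 rad of the tray, with clear gaps of about 40–50 mm.
- **Left alone:** the bushing measured the same before and after. The chisel and the blue and purple look-alikes showed no movement in the pictures.
- **Failed checks:** no check failed or disagreed. My first four move calls were refused because some row keys were missing; nothing moved.

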